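# Screw the fixture clamp down on the parallel

## Task

Two identical screw clamps are bolted to the island; a steel parallel bar lies in one of them, loose. Tighten that clamp: turn its knurled knob clockwise (seen from above) until it stops tight, so that the bar is held where it lies, then let go. Leave the knob of the empty clamp as it is.

Things in the scene. Friction and masses are not known exactly. Their poses are not given: they have to be found in the camera images.
- clamp_screw (a joint): screw of the clamp that has the bar in it, rad; grows as its knob is turned clockwise seen from above; 1.4 is the firm stop (tight). Starts at 0.2 to 0.6, so 0.8 to 1.2 rad remain: one grasp. The knob sinks 2.5 mm per rad and stays where left. Friction 0.12 N m; from about 0.8 rad its sprung foot presses the bar, up to 10 N at the stop, hardly felt in the turning
- clamp_knob: knob to turn: round, upright, knurled steel, 34 mm across, 26 mm tall, on the clamp with the bar. Origin: grip point on its axis, 8 mm below its top, about 85 mm above the island (TCP may go there); does not spin, z up; grip from any side. Clamp: fixed grey C-frame, steel base 112 x 64 x 12 mm, arm 58 mm high (boss 60) over the base, column on the side away from the robot
- bar: the parallel: plain ground steel bar, 10 x 120 x 20 mm (long along its y), origin in the middle of its underside; loose, rests on the clamp's base (12 mm high) under the screw and sticks out on both sides
- spare_clamp_rim (a point): point on the rim of the knob of the other, empty clamp (same build), 17 mm from its axis at grip height; that knob must not be turned
Things that resemble listed ones, but are neither listed nor needed, are in the scene too. Leave any orange look-alike of the part that bears clamp_screw alone.

How it is judged:
By the outcome, as a careful person would: the job done as asked, in the order asked, and still so for the second after the job is handed in, with the robot touching nothing.
It also fails if it takes over 32 s, if anything falls off the work surface, if the arm or the gripper's body presses on something with over 40 N, if the wrist force passes 120 N, or if a joint passes its speed limit or range.

## Robot

A 6-joint arm with a two-finger parallel gripper is mounted at the origin on a cart in front of the work surface, level with it; the furniture and walls round the work are solid. World frame = base frame: x ahead of the robot, y to its left, z up, the work surface at z = 0. Lengths are in m, angles in degrees, forces in N, time in s.
With the tool pointing down it reaches from about 0.35 to 0.875 m from the base axis. Payload 4.2 kg.
Tool frame: the origin (TCP) lies between the finger pads, 19 mm behind the fingertips; this is the grasp point; z points along the fingers, y is the line along which they close (so a half turn about z gives the same grasp; the last joint's range is limited). The gripper opens to 87 mm and grips with 3 to 60 N. Pads are 19 mm wide; open, the fingers measure 117 mm over their backs; the gripper's body (75 mm by 190 mm) begins 51 mm behind the grasp point.
Start: joints at [90.218, 22.042, 0.453, 0, -68.411, -14.817], TCP at [0.158, 0.605, 0.241] pointing down, gripper open.
Joint ranges: [-179.83, 179.83], [-69.29, 118.12], [-61.27, 80.66], [-181.25, 117.63], [-171.15, -9.14], [-177.46, 177.46]. Speed limits (degrees/s): [159.86, 159.86, 180, 180, 180, 180].

## Interface

Orientations are given as a 3x3 rotation matrix whose columns are the frame's x, y, z axes.
In Python, from station import sense, capture, finish_job, silhouettes, landmark_of gives the robot as it stands.
- The arm moves only by the tool step_arm, never from a script. Its arguments are lists of equal length, an entry for each row: "linear": the shift along the tool's x, y, z in mm, a list of three; "delta_rot": the turn, a rotation vector about the tool's x, y, z in rad, a list of three; "grip": the finger opening in mm, from 0 to 87. A call has 1 to 10 rows; each row shifts and turns the commanded pose from where the row before left it, along the tool's axes as they then stand; what a row does not reach is not made up. A row lasts 1/8 s, in which the tool goes at most 62.5 mm and 10.7 degrees, less where a joint would pass 70% of its speed; a pose out of reach is approached as far as the arm can. A call with a gripper value outside its range is refused whole. The fingers move at their own pace and stop on an object; the grip force is fixed at half the most. Time passes only in rows, so rows that do not move let the fingers close. It gives the time, the measured TCP pose, the force, the opening and the grip force at its end, in the units of the state.
- sense(): the state, without advancing time (a new reading comes with each control period).
- capture(name): name is "side" or "top" or "wrist"; returns a dict with "img" (420x560x3 uint8, red, green, blue), "fx", "fy", "cx", "cy" (pixels), "world_to_cam" (4x4, takes a point from world to camera coordinates); the wrist camera has in their place "mount" (4x4, takes a point from camera to tool coordinates, whose origin is the TCP and whose axes are the flange's). Camera axes: x right, y up, looking along -z (the intrinsics and any distortion apply to the point x, -y, -z); pixel columns grow to the right and rows downward; lengths in m; the calibration is good to about 2 mm. A picture is of the moment at which its call begins: read the wrist's pose just before it. There is no depth.
- finish_job(): hands the job in; it is judged then, once.
Trained networks look in the newest picture that a camera, given by its name, has taken for a name from the list of things; names that differ only in an ending like _2 or _b are one class to them, and where a whole thing is asked for, a point or a joint stands for the part that bears it (a point fixed in the world has none). Each returns a list of dicts, best first, with "score" (0 to 1); they miss things now and then, are a little off and sometimes report something else, mostly with a low value. They report only what shows in the picture. A call takes as long as a camera call. They do not tell look-alikes from the thing itself.
- silhouettes(camera, label): "mask" (420x560 bool, what is visible of it) and "point" ([column, row] in pixels, amid what is visible of it).
- landmark_of(camera, label): "point" ([column, row] in pixels: a listed point, or the origin of a listed thing).
The state is a dict: "time_s": time; "joints": joint angles; "joint_velocities": joint speeds; "effort": joint torques, N m; "tcp_pos": TCP position; "ee_rot": TCP orientation; "wrist_force": force on the tool from outside, world axes, zero at the start; "moment": the same for the moment, N m; "gripper_width": opening from 0.0 (shut) to 1.0 (fully open); "gripper_force": force on a finger pad.
Only numpy, scipy, OpenCV 4.12 (cv2) and the standard library are available. Lean on these libraries where they do the work, as an engineer would, in place of code of your own. Each camera call takes 0.05 s, during which the arm holds its last target. There are 200 camera calls.

## Working session

There is one attempt and no reset: what is moved stays moved. The work goes in short steps, Python scripts to look and compute and a tool call to move; the robot and the scene stay as the last step left them, time stands still between calls to the robot, and variables do not carry over. Pictures are saved under pics/ and viewed, at most 10 in all, crops included, and the job is handed in when it is done.

Besides the shell and the picture viewer there is one more tool, called after "Request:" as name(argument=value, ...), one argument or row to a line, values as JSON. step_arm: Moves the arm, as the interface text tells. Its arguments: {"type":"object","properties":{"linear":{"type":"array"},"delta_rot":{"type":"array"},"grip":{"type":"array"}},"required":["linear","delta_rot","grip"]}

```bash
mkdir -p pics && python3 - <<'E'
from station import *
import cv2,numpy as np
s=sense();print(s['time_s'],s['tcp_pos'],s['ee_rot'],s['gripper_width'])
ims=[]
for c in ['side','top']:
    d=capture(c);ims.append(d['img'])
    np.savez(f'{c}.npz',**{k:d[k] for k in ('fx','fy','cx','cy','world_to_cam')}); print([k for k in d])
    for l in ['clamp_knob','bar','spare_clamp_rim','clamp_screw']:
        print(c,l,'L',[(np.round(r['point'],1).tolist(),round(r['score'],2)) for r in landmark_of(c,l)])
        print(c,l,'S',[(np.round(r['point'],1).tolist(),round(r['score'],2),int(r['mask'].sum())) for r in silhouettes(c,l)])
    cv2.imwrite(f'pics/{c}0.png',d['img'][:,:,::-1])
E
```

```text
0.0 [0.15735222 0.60428195 0.24015036] [[ 9.67674109e-01 -2.52203554e-01 -4.30708548e-04]
 [-2.52203888e-01 -9.67671671e-01 -2.17630440e-03]
 [ 1.32087244e-04  2.21457979e-03 -9.99997539e-01]] 1.0034448622527614
['img', 'fx', 'fy', 'cx', 'cy', 'world_to_cam']
side clamp_knob L [([262.3, 218.5], 0.89), ([279.8, 264.8], 0.56)]
side clamp_knob S [([262.4, 219.7], 0.84, 316), ([280.8, 265.9], 0.56, 439)]
side bar L []
side bar S [([286.0, 302.7], 0.91, 349)]
side spare_clamp_rim L [([268.1, 173.3], 0.56)]
side spare_clamp_rim S [([260.4, 174.1], 0.52, 180)]Traceback (most recent call last):
  File "<stdin>", line 9, in <module>
ValueError: it knows: bar, clamp_knob, spare_clamp_rim
```

```bash
python3 - <<'E'
from station import *
import cv2,numpy as np
for c in ['side','top']:
    d=capture(c)
    np.savez(f'{c}.npz',**d); print(c,d['fx'],d['cx'],d['cy'],np.round(d['world_to_cam'],3).tolist())
    for l in ['clamp_knob','bar','spare_clamp_rim']:
        print(c,l,'L',[(np.round(r['point'],1).tolist(),round(r['score'],2)) for r in landmark_of(c,l)])
        print(c,l,'S',[(np.round(r['point'],1).tolist(),round(r['score'],2),int(r['mask'].sum())) for r in silhouettes(c,l)])
    cv2.imwrite(f'pics/{c}0.png',d['img'][:,:,::-1])
E
```

```text
side 421.0088922660793 277.6369559872746 212.16943870424876 [[0.958, -0.285, -0.017, -0.511], [0.158, 0.481, 0.863, -0.128], [-0.238, -0.829, 0.506, -0.821], [0.0, 0.0, 0.0, 1.0]]
side clamp_knob L [([280.3, 261.7], 0.78), ([262.3, 220.9], 0.71)]
side clamp_knob S [([261.9, 218.0], 0.68, 300), ([281.6, 267.6], 0.64, 425)]
side bar L [([282.4, 300.8], 0.85)]
side bar S [([288.4, 304.8], 0.62, 364)]
side spare_clamp_rim L [([267.0, 172.9], 0.59)]
side spare_clamp_rim S [([260.0, 173.3], 0.51, 177)]
top 413.4726973122032 280.15215161987453 207.23442354793102 [[-0.023, -1.0, 0.003, -0.027], [0.99, -0.023, 0.136, -0.521], [-0.136, 0.006, 0.991, -0.857], [0.0, 0.0, 0.0, 1.0]]
top clamp_knob L [([293.5, 222.1], 0.65), ([374.3, 224.1], 0.54)]
top clamp_knob S [([373.1, 226.8], 0.64, 266), ([293.9, 223.0], 0.53, 263)]
top bar L [([366.6, 228.8], 0.7)]
top bar S [([355.9, 230.4], 0.75, 145)]
top spare_clamp_rim L [([195.6, 194.6], 0.56)]
top spare_clamp_rim S [([193.0, 199.9], 0.79, 273)]
```

View pics/side0.png

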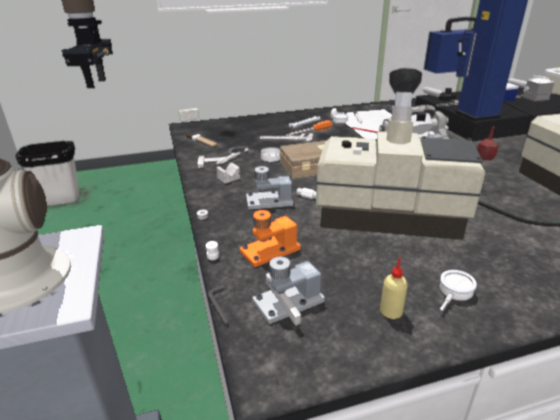

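View pics/top0.png

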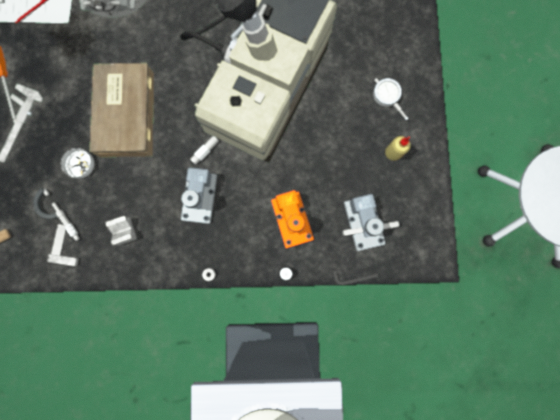

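Candidates for the knob (top / side pixels):
- Orange clamp (294,222) / (262,219): the look-alike to leave alone.
- Grey empty clamp (193,199) / (260,173): the spare.
- Grey clamp (374,226) / (281,265) with a bar across its base: this fits. I'll confirm it in one crop and triangulate.

```bash
cat > h.py <<'E'
import numpy as np, cv2
from scipy.optimize import least_squares
def load(c): return dict(np.load(f'{c}.npz'))
def proj(d,p):
    q=(d['world_to_cam']@np.r_[p,1])[:3]; return np.array([d['cx']+d['fx']*q[0]/-q[2], d['cy']+d['fy']*-q[1]/-q[2]])
def tri(obs,x0=(.5,-.2,.08)):
    r=least_squares(lambda p:np.concatenate([proj(d,p)-uv for d,uv in obs]),x0); return r.x,r.fun
def onplane(d,uv,z):
    return least_squares(lambda p:proj(d,[p[0],p[1],z])-uv,[.5,-.2]).x
E
python3 - <<'E'
from h import *
s,t=load('side'),load('top')
for n,a,b in [('target',(280.3,263),(374.2,225)),('orange',(262.3,219.5),(293.6,222.2)),('spare~',(261,174),(193,197))]:
    p,f=tri([(s,a),(t,b)]);print(n,p.round(4),f.round(1),onplane(t,b,.085).round(4),onplane(s,a,.085).round(4))
a=cv2.resize(s['img'][245:335,235:345],None,fx=4,fy=4,interpolation=cv2.INTER_CUBIC)
b=cv2.resize(t['img'][180:260,330:410],None,fx=4.5,fy=4.5,interpolation=cv2.INTER_CUBIC)
cv2.imwrite('pics/crop.png',np.hstack([a,b])[:,:,::-1])
E
```

```text
target [ 0.4718 -0.227   0.0908] [ 0.1 -0.  -0.   0.1] [ 0.4725 -0.2284] [ 0.4739 -0.2197]
orange [ 0.4827 -0.0654  0.0795] [-0.1  0.   0.  -0.1] [ 0.482  -0.0652] [ 0.4809 -0.0742]
spare~ [0.537  0.1403 0.0802] [ 1.2 -0.2 -0.2  1.1] [0.5384 0.139 ] [0.5314 0.1301]
```

View pics/crop.png

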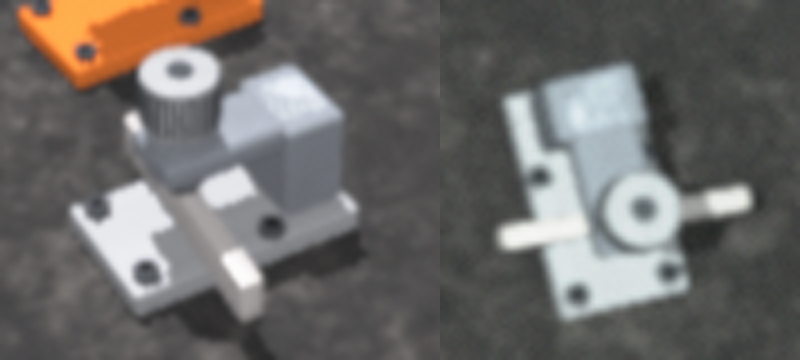

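The crop confirms it: grey clamp, bar through the throat, knob at top pixel ≈(375,226) and side pixel ≈(280,263). The orange base is a separate clamp. The knob is at about (0.472, -0.228, 0.085–0.09). Next I simulate the arc rows that get me above it.

```bash
python3 - <<'E'
import numpy as np
from station import sense
s=sense();p=s['tcp_pos'].copy() if hasattr(s['tcp_pos'],'copy') else np.array(s['tcp_pos']);R=np.array(s['ee_rot'])
from scipy.spatial.transform import Rotation as Ro
p=np.array(p)
for i in range(17):
    lin=[56,26,0] if i<9 else [56,4,0]
    if i>=14: lin=[56,-20,0]
    p=p+R@np.array(lin)/1000;R=R@Ro.from_rotvec([0,0,.108]).as_matrix()
    print(i,p.round(3),round(np.hypot(*p[:2]),3),np.degrees(np.arctan2(R[1,1],R[0,1])).round(1))
print(R.T@(np.array([.472,-.228,.24])-p)*1000, s['joints'])
E
```

```text
0 [0.205 0.566 0.241] 0.602 -110.8
1 [0.248 0.521 0.241] 0.577 -117.0
2 [0.286 0.473 0.241] 0.553 -123.2
3 [0.319 0.42  0.241] 0.528 -129.4
4 [0.346 0.365 0.241] 0.503 -135.5
5 [0.367 0.307 0.241] 0.478 -141.7
6 [0.381 0.247 0.241] 0.454 -147.9
7 [0.389 0.185 0.241] 0.43 -154.1
8 [0.39  0.124 0.241] 0.409 -160.3
9 [0.405 0.069 0.241] 0.411 -166.5
10 [0.414 0.014 0.241] 0.414 -172.7
11 [ 0.417 -0.042  0.241] 0.419 -178.9
12 [ 0.414 -0.098  0.241] 0.426 175.0
13 [ 0.405 -0.153  0.241] 0.433 168.8
14 [ 0.414 -0.212  0.241] 0.465 162.6
15 [ 0.416 -0.272  0.241] 0.497 156.4
16 [ 0.412 -0.331  0.241] 0.529 150.2
[-119.12314212   -0.68004997    1.21521122] [ 9.02176583e+01  2.20416652e+01  4.51882531e-01 -4.39086110e-04
 -6.84083920e+01 -1.48177058e+01]
```

Request:
step_arm(
  linear=[
    [56,22,0],
    [56,22,0],
    [56,22,0],
    [56,22,0],
    [56,22,0],
    [56,22,0],
    [56,22,0],
    [56,14,0],
    [56,4,0],
    [56,4,0],
  ],
  delta_rot=[
    [0,0,0.12],
    [0,0,0.12],
    [0,0,0.12],
    [0,0,0.12],
    [0,0,0.12],
    [0,0,0.12],
    [0,0,0.12],
    [0,0,0.12],
    [0,0,0.12],
    [0,0,0.12],
  ],
  grip=[87,87,87,87,87,87,87,87,87,87],
)

```text
time_s: 2.3
tcp_pos: [0.4209, 0.0958, 0.2417]
ee_rot: [[0.112, -0.994, 0.001], [-0.994, -0.112, 0.001], [-0.0, -0.001, -1.0]]
wrist_force: [0.6, -1.1, 0.6]
gripper_width: 1.002
gripper_force: 0.0
```

```bash
cat > go.py <<'E'
import numpy as np,sys
from station import sense
s=sense();p=np.array(s['tcp_pos']);R=np.array(s['ee_rot'])
t=np.array([float(a) for a in sys.argv[1:4]])
print(s['time_s'],p.round(4),'yaw_y',np.degrees(np.arctan2(R[1,1],R[0,1])).round(1),'shift mm',(R.T@(t-p)*1000).round(1),'j',np.round(s['joints'],1),'w',s['gripper_width'],'F',np.round(s['wrist_force'],1),'M',np.round(s['moment'],2))
E
python3 go.py .472 -.228 .22
```

```text
2.3 [0.4209 0.0958 0.2417] yaw_y -173.6 shift mm [327.5 -14.4  21.6] j [ 34.6   2.7 -24.9   0.  -62.3 -28.1] w 1.0022404719837903 F [ 0.6 -1.1  0.6] M [ 0.11 -0.04  0.04]
```

Request:
step_arm(
  linear=[
    [54,-2.4,0],
    [54,-2.4,0],
    [54,-2.4,0],
    [54,-2.4,0],
    [54,-2.4,0],
    [54,-2.4,20],
    [0,0,0],
    [0,0,0],
    [0,0,0],
    [0,0,0],
  ],
  delta_rot=[
    [0,0,0],
    [0,0,0],
    [0,0,0],
    [0,0,0],
    [0,0,0],
    [0,0,0],
    [0,0,0.16],
    [0,0,0.16],
    [0,0,0.16],
    [0,0,0.16],
  ],
  grip=[87,87,87,87,87,87,87,87,87,87],
)

```text
time_s: 3.55
tcp_pos: [0.4723, -0.2228, 0.2213]
ee_rot: [[-0.505, -0.863, 0.0], [-0.863, 0.505, -0.0], [-0.0, -0.0, -1.0]]
wrist_force: [-0.2, 0.4, 0.2]
gripper_width: 0.999
gripper_force: 0.0
```

```bash
python3 go.py .472 -.228 .22 && cat > wrist.py <<'E'
from station import *
import cv2,numpy as np,sys
from h import *
s=sense();T=np.eye(4);T[:3,:3]=s['ee_rot'];T[:3,3]=s['tcp_pos']
d=capture('wrist');d['world_to_cam']=np.linalg.inv(T@d['mount'])
np.savez('wrist.npz',**d);print(np.round(d['mount'],3).tolist())
cv2.imwrite(f'pics/{sys.argv[1]}.png',d['img'][:,:,::-1])
print('exp',proj(d,[.472,-.228,.085]))
for l in ['clamp_knob','bar']:
    L=[(r['point'],r['score']) for r in landmark_of('wrist',l)];S=silhouettes('wrist',l)
    print(l,[(np.round(a,1),round(b,2)) for a,b in L],[(np.round(r['point'],1),round(r['score'],2),int(r['mask'].sum())) for r in S])
    if l=='clamp_knob':
        for a,b in L: print('L world',onplane(d,a,.085).round(4), 'z.09',onplane(d,a,.09).round(4))
E
python3 wrist.py w1
```

```text
3.55 [ 0.4723 -0.2228  0.2213] yaw_y 149.7 shift mm [ 4.6 -2.4  1.3] j [ -7.4  13.  -15.6   0.  -61.4 -22.9] w 0.9989383475445464 F [-0.2  0.4  0.2] M [ 0.13 -0.13  0.  ]
[[-0.0, 0.963, 0.271, 0.074], [1.0, 0.0, 0.001, 0.0], [0.001, 0.271, -0.963, -0.143], [0.0, 0.0, 0.0, 1.0]]
exp [273.6642417  194.65941149]
clamp_knob [(array([276.1, 196.1]), 0.89), (array([352.5, 344.5]), 0.68)] [(array([352.6, 334.6]), 0.93, 906), (array([272.8, 193.1]), 0.62, 1732)]
L world [ 0.4709 -0.226 ] z.09 [ 0.4703 -0.2271]
L world [ 0.4812 -0.0724] z.09 [ 0.4804 -0.0762]
bar [(array([271.1, 171.1]), 0.8)] [(array([253.8, 154.5]), 0.91, 1067)]
```

View pics/w1.png

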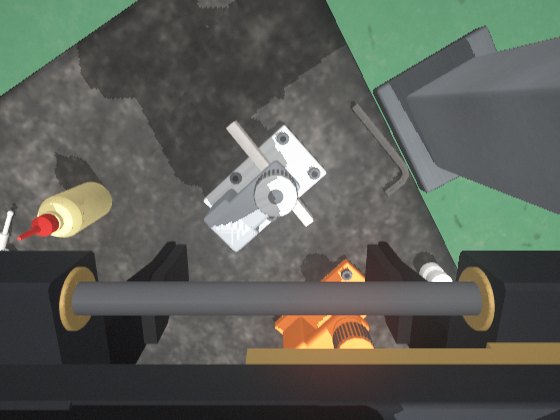

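The wrist view shows the grey clamp with the bar, its knob at (276,196). The orange look-alike is clear of it at (352,340). I descend part way and refine.

Request:
step_arm(
  linear=[
    [4,-1,40],
    [0,0,45],
    [0,0,0],
  ],
  delta_rot=[
    [0,0,0],
    [0,0,0],
    [0,0,0],
  ],
  grip=[87,87,87],
)

```text
time_s: 4.18
tcp_pos: [0.4687, -0.2261, 0.1335]
ee_rot: [[-0.5, -0.866, -0.008], [-0.866, 0.5, 0.002], [0.003, 0.008, -1.0]]
wrist_force: [0.0, 0.2, 0.4]
gripper_width: 0.999
gripper_force: 0.0
```

```bash
python3 go.py .471 -.227 .089 && python3 wrist.py w2
```

```text
4.175 [ 0.4687 -0.2261  0.1335] yaw_y 150.0 shift mm [-0.5 -2.7 44.4] j [ -7.9  18.4 -22.4  -0.  -49.7 -22.1] w 0.9993472843652058 F [0.  0.2 0.4] M [ 0.06 -0.13 -0.01]
[[-0.0, 0.963, 0.271, 0.074], [1.0, 0.0, 0.001, 0.0], [0.001, 0.271, -0.963, -0.143], [0.0, 0.0, 0.0, 1.0]]
exp [269.34355828 240.30016997]
clamp_knob [(array([270.9, 238.1]), 0.7)] [(array([267.9, 235.9]), 0.55, 3393)]
L world [ 0.4706 -0.2287] z.09 [ 0.4696 -0.2303]
bar [(array([265.8, 197.7]), 0.57)] [(array([242.4, 174.3]), 0.74, 1861)]
```

View pics/w2.png

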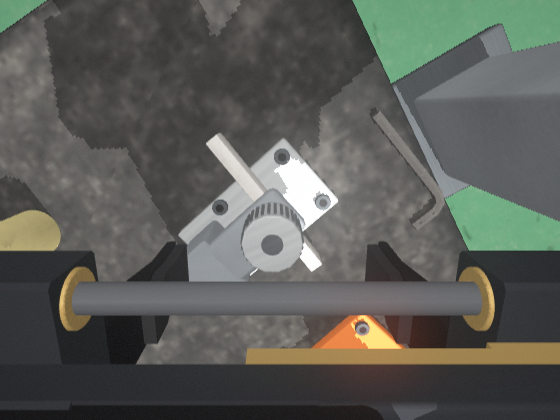

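The picture shows the knob's top face centred at about (272,244), roughly 61 px wide.

```bash
python3 - <<'E'
from h import *
d=load('wrist');print(d['fx'])
for z in (.089,.093,.097): 
    a,b=onplane(d,(242,244),z),onplane(d,(303,244),z); print(z,'dia',np.hypot(*(a-b)).round(4),'c',onplane(d,(272.3,244),z).round(4))
E
python3 go.py .4705 -.228 .089
```

```text
361.4255542247561
0.089 dia 0.0339 c [ 0.4709 -0.2266]
0.093 dia 0.0332 c [ 0.4701 -0.2279]
0.097 dia 0.0324 c [ 0.4692 -0.2293]
4.425 [ 0.4726 -0.2269  0.1383] yaw_y 150.0 shift mm [ 2.1  1.4 49.3] j [ -7.9  18.1 -22.    0.  -49.7 -22.1] w 0.9986994386713283 F [-0.3  0.7  0.5] M [ 0.05 -0.1  -0.04]
```

```bash
python3 wrist.py w3 && python3 - <<'E'
from h import *
from station import *
d=load('wrist')
for r in silhouettes('wrist','clamp_knob'):
    m=r['mask'].astype(np.uint8); ys,xs=np.where(m); print(r['score'],xs.min(),xs.max(),ys.min(),ys.max())
g=cv2.cvtColor(d['img'],cv2.COLOR_RGB2GRAY)
c=cv2.HoughCircles(cv2.GaussianBlur(g[170:290,200:340],(3,3),0),cv2.HOUGH_GRADIENT,1,20,param1=120,param2=15,minRadius=5,maxRadius=34)
if c is not None:
  for u,v,r in c[0][:6]: print(u+200,v+170,r,onplane(d,(u+200,v+170),.092).round(4))
E
python3 go.py .471 -.228 .089
```

```text
[[-0.0, 0.963, 0.271, 0.074], [1.0, 0.0, 0.001, 0.0], [0.001, 0.271, -0.963, -0.143], [0.0, 0.0, 0.0, 1.0]]
exp [276.89487954 234.85466217]
clamp_knob [(array([280.7, 236.4]), 0.89)] [(array([278.3, 232.5]), 0.71, 3284)]
L world [ 0.4706 -0.2261] z.09 [ 0.4697 -0.2277]
bar [(array([274.3, 195. ]), 0.57)] [(array([251.7, 169.9]), 0.71, 1703)]
0.71 248 310 198 264
279.5 233.5 31.2 [ 0.469  -0.2302]
242.5 204.5 20.7 [ 0.4781 -0.2548]
231.5 248.5 32.3 [ 0.4969 -0.2359]
309.5 201.5 19.4 [ 0.4457 -0.2381]
274.5 210.5 19.0 [ 0.4647 -0.2431]
222.5 208.5 9.6 [ 0.4888 -0.2583]
4.725 [ 0.4713 -0.2267  0.1368] yaw_y 150.0 shift mm [ 1.3 -0.3 47.8] j [ -7.9  18.2 -22.2   0.  -49.6 -22.1] w 0.9987844799388634 F [ 0.4 -0.3  0.7] M [ 0.09 -0.05  0.  ]
```

Request:
step_arm(
  linear=[
    [1,0,20],
    [0,0,17],
    [0,0,10],
    [0,0,0],
    [0,0,0],
    [0,0,0],
  ],
  delta_rot=[
    [0,0,0],
    [0,0,0],
    [0,0,0],
    [0,0,0],
    [0,0,0],
    [0,0,0],
  ],
  grip=[87,87,60,50,50,50],
)

```text
time_s: 5.48
tcp_pos: [0.4711, -0.2276, 0.0899]
ee_rot: [[-0.5, -0.866, 0.001], [-0.866, 0.5, -0.0], [-0.0, -0.001, -1.0]]
wrist_force: [-0.2, -0.5, -0.1]
gripper_width: 0.635
gripper_force: 0.0
```

```bash
python3 go.py .4705 -.2275 .089
```

```text
5.475 [ 0.4711 -0.2276  0.0899] yaw_y 150.0 shift mm [0.2 0.6 0.9] j [ -8.   21.7 -25.1   0.  -43.1 -22. ] w 0.6352337866942256 F [-0.2 -0.5 -0.1] M [ 0.09 -0.13  0.05]
```

Request:
step_arm(
  linear=[
    [0,0,0],
    [0,0,0],
    [0,0,0],
    [0,0,0],
    [0,0,0],
  ],
  delta_rot=[
    [0,0,0],
    [0,0,0],
    [0,0,0],
    [0,0,0],
    [0,0,0],
  ],
  grip=[38,30,25,25,25],
)

```text
time_s: 6.1
tcp_pos: [0.4707, -0.2275, 0.0894]
ee_rot: [[-0.5, -0.866, 0.0], [-0.866, 0.5, -0.0], [-0.0, -0.0, -1.0]]
wrist_force: [-0.7, 0.5, 1.3]
gripper_width: 0.385
gripper_force: 30.0
```

```bash
python3 go.py .4705 -.2275 .089; python3 -c "
from station import sense;print(sense()['gripper_force'])"
```

```text
6.1 [ 0.4707 -0.2275  0.0894] yaw_y 150.0 shift mm [0.1 0.2 0.4] j [ -8.   21.8 -25.1   0.  -43.1 -22. ] w 0.3854040434708061 F [-0.7  0.5  1.3] M [0.2  0.04 0.03]
30.000045709311962
```

Gripped: opening 33.5 mm, 30 N, no side load. Now I turn clockwise, following the sink.

Request:
step_arm(
  linear=[
    [0,0,0.3],
    [0,0,0.3],
    [0,0,0.3],
    [0,0,0.3],
    [0,0,0.3],
    [0,0,0.3],
    [0,0,0],
  ],
  delta_rot=[
    [0,0,0.12],
    [0,0,0.12],
    [0,0,0.12],
    [0,0,0.12],
    [0,0,0.12],
    [0,0,0.12],
    [0,0,0],
  ],
  grip=[25,25,25,25,25,25,25],
)

```text
time_s: 6.98
tcp_pos: [0.471, -0.2278, 0.0877]
ee_rot: [[-0.947, -0.322, 0.001], [-0.322, 0.947, -0.0], [-0.001, -0.001, -1.0]]
wrist_force: [-0.8, -2.0, 1.3]
gripper_width: 0.384
gripper_force: 30.0
```

```bash
python3 go.py .4705 -.2275 .087
```

```text
6.975 [ 0.471  -0.2278  0.0877] yaw_y 108.8 shift mm [0.4 0.4 0.7] j [ -8.   21.9 -25.2   0.  -42.8 -63.2] w 0.38354496147430506 F [-0.8 -2.   1.3] M [-0.39 -0.14 -0.12]
```

Request:
step_arm(
  linear=[
    [0,0,0.3],
    [0,0,0],
  ],
  delta_rot=[
    [0,0,0.1],
    [0,0,0],
  ],
  grip=[25,25],
)

```text
time_s: 7.22
tcp_pos: [0.471, -0.2279, 0.0874]
ee_rot: [[-0.974, -0.227, 0.001], [-0.227, 0.974, -0.001], [-0.001, -0.001, -1.0]]
wrist_force: [-0.3, -1.7, 1.9]
gripper_width: 0.384
gripper_force: 30.0
```

```bash
python3 go.py .4705 -.2275 .087
```

```text
7.225 [ 0.471  -0.2279  0.0874] yaw_y 103.1 shift mm [0.4 0.4 0.4] j [ -8.   22.  -25.2   0.  -42.8 -68.9] w 0.38401943128290417 F [-0.3 -1.7  1.9] M [-0.64 -0.13 -0.08]
```

Request:
step_arm(
  linear=[
    [0,0,0.3],
    [0,0,0],
  ],
  delta_rot=[
    [0,0,0.1],
    [0,0,0],
  ],
  grip=[25,25],
)

```text
time_s: 7.48
tcp_pos: [0.471, -0.2279, 0.0872]
ee_rot: [[-0.992, -0.13, 0.001], [-0.13, 0.992, -0.001], [-0.001, -0.001, -1.0]]
wrist_force: [-0.2, -3.0, 2.8]
gripper_width: 0.379
gripper_force: 30.0
```

```bash
python3 go.py .4705 -.2275 .087
```

```text
7.475 [ 0.471  -0.2279  0.0872] yaw_y 97.4 shift mm [0.5 0.5 0.2] j [ -8.   22.  -25.3   0.  -42.7 -74.6] w 0.3793084602137726 F [-0.2 -3.   2.8] M [-0.93 -0.12 -0.16]
```

Request:
step_arm(
  linear=[
    [0,0,0.3],
    [0,0,0],
  ],
  delta_rot=[
    [0,0,0.1],
    [0,0,0],
  ],
  grip=[25,25],
)

```text
time_s: 7.72
tcp_pos: [0.471, -0.2279, 0.0869]
ee_rot: [[-1.0, -0.03, 0.001], [-0.03, 1.0, -0.001], [-0.001, -0.001, -1.0]]
wrist_force: [0.1, -3.8, 3.3]
gripper_width: 0.384
gripper_force: 30.0
```

```bash
python3 go.py .4705 -.2275 .087
```

```text
7.725 [ 0.471  -0.2279  0.0869] yaw_y 91.7 shift mm [ 0.5  0.4 -0.1] j [ -8.   22.  -25.3   0.  -42.7 -80.3] w 0.38399822788911325 F [ 0.1 -3.8  3.3] M [-1.15 -0.19 -0.06]
```

Request:
step_arm(
  linear=[
    [0,0,0.2],
    [0,0,0],
  ],
  delta_rot=[
    [0,0,0.1],
    [0,0,0],
  ],
  grip=[25,25],
)

```text
time_s: 7.98
tcp_pos: [0.471, -0.228, 0.0867]
ee_rot: [[-0.998, 0.068, 0.001], [0.068, 0.998, -0.001], [-0.001, -0.001, -1.0]]
wrist_force: [-0.0, -5.4, 3.9]
gripper_width: 0.386
gripper_force: 30.0
```

```bash
python3 go.py .4705 -.2275 .087
```

```text
7.975 [ 0.471  -0.228   0.0867] yaw_y 86.1 shift mm [ 0.5  0.4 -0.3] j [ -8.   22.  -25.3   0.1 -42.7 -85.9] w 0.38620564866685897 F [-0.  -5.4  3.9] M [-1.46 -0.09  0.36]
```

Request:
step_arm(
  linear=[
    [0,0,0.2],
    [0,0,0],
  ],
  delta_rot=[
    [0,0,0.1],
    [0,0,0],
  ],
  grip=[25,25],
)

```text
time_s: 8.22
tcp_pos: [0.4726, -0.2282, 0.0868]
ee_rot: [[-0.986, 0.167, 0.004], [0.167, 0.986, -0.002], [-0.004, -0.001, -1.0]]
wrist_force: [3.0, -5.3, 2.2]
gripper_width: 0.382
gripper_force: 30.0
```

```bash
python3 go.py .4705 -.2275 .087
```

```text
8.225 [ 0.4726 -0.2282  0.0868] yaw_y 80.4 shift mm [ 2.1  0.4 -0.2] j [ -8.   22.  -25.2   0.1 -42.5 -91.7] w 0.381609434394918 F [ 3.  -5.3  2.2] M [-1.79 -0.75  0.47]
```

Request:
step_arm(
  linear=[
    [0,0,0],
    [0,0,0],
    [0,0,0],
  ],
  delta_rot=[
    [0,0,0.1],
    [0,0,0],
    [0,0,0],
  ],
  grip=[25,25,25],
)

```text
time_s: 8.6
tcp_pos: [0.4732, -0.2286, 0.0869]
ee_rot: [[-0.965, 0.264, 0.005], [0.264, 0.965, -0.003], [-0.006, -0.001, -1.0]]
wrist_force: [3.5, -8.4, 1.0]
gripper_width: 0.387
gripper_force: 30.0
```

```bash
python3 go.py .4705 -.2275 .087
```

```text
8.6 [ 0.4732 -0.2286  0.0869] yaw_y 74.7 shift mm [ 2.9  0.4 -0.1] j [ -8.   22.1 -25.2   0.2 -42.4 -97.4] w 0.3867264102257822 F [ 3.5 -8.4  1. ] M [-2.28 -1.07  0.49]
```

The yaw moment jumped at about 1.1 rad and saturated near 0.49 N·m: the knob is on the firm stop and the pads are slipping. I open without turning back, then rise.

Request:
step_arm(
  linear=[
    [0,0,0],
    [0,0,0],
    [0,0,0],
    [0,0,0],
    [0,0,-25],
    [0,0,-40],
    [0,0,-40],
    [0,0,0],
  ],
  delta_rot=[
    [0,0,0],
    [0,0,0],
    [0,0,0],
    [0,0,0],
    [0,0,0],
    [0,0,0],
    [0,0,0],
    [0,0,0],
  ],
  grip=[70,70,70,70,70,70,70,70],
)

```text
time_s: 9.6
tcp_pos: [0.4726, -0.2278, 0.1946]
ee_rot: [[-0.963, 0.269, 0.008], [0.269, 0.963, -0.002], [-0.008, 0.001, -1.0]]
wrist_force: [0.8, -0.3, -1.0]
gripper_width: 0.805
gripper_force: 0.0
```

```bash
python3 go.py .4705 -.2275 .2 && python3 wrist.py w4 && python3 - <<'E'
from h import *
from station import capture
o=load('top');t=capture('top');s0=load('side');s=capture('side')
f=lambda i,r,c,k:cv2.resize(i[r:r+80,c:c+90],None,fx=k,fy=k,interpolation=cv2.INTER_CUBIC)
w=cv2.imread('pics/w4.png')[:,:,::-1]
a=np.vstack([np.hstack([f(o['img'],190,330,3.3),f(t['img'],190,330,3.3)]),np.hstack([f(s0['img'],250,240,3.3),f(s['img'],250,240,3.3)])])
cv2.imwrite('pics/end.png',a[:,:,::-1])
E
```

```text
9.6 [ 0.4726 -0.2278  0.1946] yaw_y 74.4 shift mm [ 2.  -0.3 -5.4] j [ -8.   14.4 -17.9   0.  -57.3 -97.6] w 0.8045205720943778 F [ 0.8 -0.3 -1. ] M [ 0.05 -0.09 -0.02]
[[-0.0, 0.962, 0.272, 0.074], [1.0, 0.0, 0.001, 0.0], [0.001, 0.272, -0.962, -0.143], [0.0, 0.0, 0.0, 1.0]]
exp [275.68857921 208.03529521]
clamp_knob [(array([274.9, 206.4]), 0.83), (array([499. , 160.3]), 0.59)] [(array([275.2, 202.3]), 0.76, 1985), (array([494.7, 158.9]), 0.58, 2813)]
L world [ 0.4707 -0.2282] z.09 [ 0.4693 -0.2278]
L world [ 0.4806 -0.0679] z.09 [ 0.479  -0.0706]
bar [] [(array([251.9, 193.7]), 0.7, 1380)]
```

View pics/end.png

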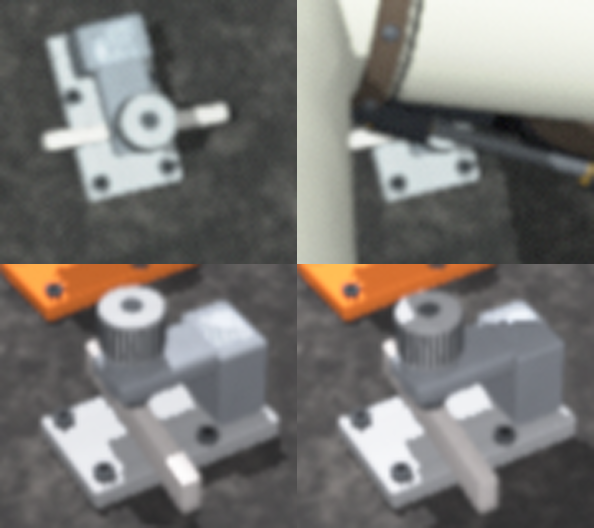

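View pics/w4.png

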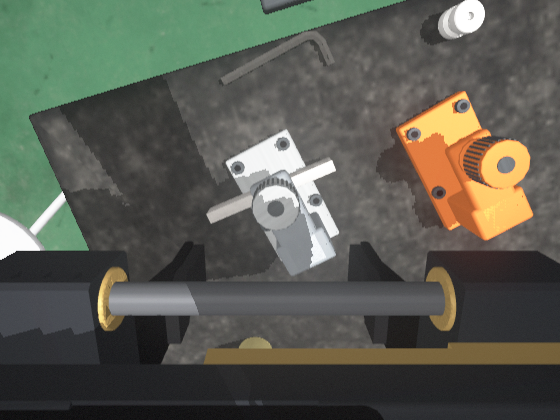

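In the last pictures the bar lies where it did. The knob has sunk about 3 mm in the side view (crop row about 307 → 311), which matches about 1.1 rad. The gripper is clear at (275,300), above the clamp. Handing in.

```bash
python3 -c "
from station import finish_job;print(finish_job())"
```

```text
the job is handed in; nothing more can be done
None
```

I turned the knob of the grey clamp holding the bar clockwise about 1.1 rad to its firm stop and let go; the bar still lies where it was, the other clamps were not touched, and the job was handed in at about 10 s (no verdict was shown).

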